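Refit the knob of a bench voltage regulator and set it to the red mark

TASK

The blue voltage regulator on the bench has lost its control knob: put the orange knob back on the bare D-shaft, feeling for the angle at which its D-shaped bore fits over the shaft (press only lightly until it drops over it), then press it on, gently, until it snaps fully home. Then turn the knob clockwise until its black pointer line points at the red mark on the panel, and let go. Press on neither the shaft nor the case harder than that needs, and leave the other things on the bench where they are.

Things in the scene. Friction and masses are not known exactly. Their poses are not given: they have to be found in the camera images.
- control_knob: Loose orange control knob, about 80 g, standing bore down on the bench. Round skirt 52 mm across and 7 mm high, with a straight bar grip across it; 36 mm high in all. Origin: centre of the underside; z up, x along the bar towards the end that bears the black pointer line (on the top and down that end).
- knob_bar (a point): Middle of the knob's bar grip, on the knob's axis 24 mm above the underside. The bar is 48 mm long (knob x) and 23 mm wide (knob y) with flat upright sides, from 7 to 36 mm above the underside.
- knob_bore (a point): Mouth of the knob's bore, at the knob's origin. The bore is a D, 20 mm deep: 17 mm across (0.5 mm all round wider than the shaft), its flat wall 2.7 mm from the axis on the +x (pointer's) side. So on the shaft the pointer points the way the shaft's flat faces; the fit lets the knob twist about 0.1 rad either way.
- knob_pointer (a point): Pointer end of the knob's bar, 24 mm from the knob's axis along its x, at underside height.
- regulator: Blue steel case, aluminium panel on top, 150 x 130 x 70 mm (x, y, z), fixed to the bench. Origin: centre of its underside; x runs from the edge with the red switch towards the edge with the inlet. The upright control shaft stands 12 mm from the panel's centre in +x. Apart from shaft and nut nothing on the panel is higher than 5 mm.
- shaft_tip (a point): Centre of the bare steel shaft's end, 17 mm above the nut, 90 mm above the bench. A 16 mm round bar with one flat 2.2 mm from its axis (a D), its round edge bevelled 1 mm over 1.5 mm at the end. It turns stiffly (0.07 N m) and stays put. Its angle is NOT reported: at the start the flat faces 0.3 to 2.0 rad anticlockwise (from above) of the red mark's direction.
- shaft_catch (a point): Sprung brass catch in the shaft's round side, 6 mm above the nut. With the flats unmatched the knob stands on the shaft's end, underside 15 to 17 mm above the nut; matched within about 0.1 rad it drops freely to about 9 mm, where the catch stops it. A push of 6 to 15 N takes it past the catch and it snaps down the last 2 to 3 mm.
- shaft_nut (a point): Centre of the top of the flat nut round the shaft's foot, 22 mm across, 3 mm high, 73 mm above the bench: the knob's underside rests on it when fully home. Shaft and nut must never take more than 55 N from the knob, and the shaft's end no more than 40 N until the knob has dropped over it.
- dial_mark: The red mark on the panel. Origin on the shaft's axis at the nut's top, where the knob's origin must come to lie; x points from the axis to the red mark (16 x 4 mm, centre 37 mm from the axis), z up. Its yaw is 1.0 rad less than the regulator's. The black scale lies anticlockwise of it. The shaft's stops: 0.5 rad clockwise and 2.4 rad anticlockwise of the mark.
- flux_tin: Bystander: round yellow tin, 54 mm across, 20 mm high, loose. Origin: centre of its underside.
- red_cap: Bystander: round red cap, 29 mm across, 18 mm high, loose. Origin: centre of its underside.
- pocket_scale: Bystander: small grey pocket scale with a display, 92 x 62 x 15 mm, lying to the right. Origin: centre of its underside.
- brass_weight_100: Bystander: brass knob weight, 27 mm across, 34 mm high, near the front edge of the bench. Origin: centre of its underside.
There are look-alikes about, which are no part of the job. Of the things that look like the control_knob, the largest one is meant.

How it is judged:
On the way:
1. the knob is snapped fully home on the shaft (z of control_knob in the frame of dial_mark between -0.0015 and 0.0018 m and horizontal distance between control_knob and dial_mark below 0.002 m and angle between control_knob's own z axis and vertical below 0.06 rad), for 0.2 s.
At the end, for the whole second after the job is handed in: The knob sits on the shaft, its underside within 1.8 mm of the nut, its axis within 2 mm of the shaft's and upright within 0.06 rad; the end of its pointer lies within 4 mm of the line from the axis to the red mark, on the mark's side; the knob is released and at rest (all of step 1 and y of knob_pointer in the frame of dial_mark between -0.004 and 0.004 m and x of knob_pointer in the frame of dial_mark above 0.015 m and linear speed of control_knob below 0.01 m/s and angular speed of control_knob below 0.1 rad/s and contact force between the fingers and control_knob below 0.05 N); the robot touches nothing.
It fails at once if the knob is pressed with more than 40 N against the shaft or regulator before it has dropped over the shaft (underside still more than 11 mm above the nut) (contact force between control_knob and regulator above 40 N and z of control_knob in the frame of dial_mark above 0.011 m).
It fails at once if the knob is pressed against the shaft or the regulator with more than 55 N (contact force between control_knob and regulator above 55 N).
It fails at once if the robot strikes or leans on the regulator itself with more than 30 N (contact force between any of the fingers, the arm and regulator above 30 N).
It fails at once if another thing on the bench is moved more than 20 mm (distance of any of flux_tin, red_cap, pocket_scale, brass_weight_100 from where it was at the start of the episode above 0.02 m).
It also fails if it takes over 72 s, if anything falls off the work surface, if the arm or the gripper's body presses on something with over 40 N, if the wrist force passes 120 N, or if a joint passes its speed limit or range.

ROBOT

A 7-joint arm with a two-finger parallel gripper is mounted at the origin on a cart in front of the work surface, level with it; the furniture and walls round the work are solid. World frame = base frame: x ahead of the robot, y to its left, z up, the work surface at z = 0. Lengths are in m, angles in rad, forces in N, time in s.
With the tool pointing down it reaches from about 0.425 to 0.875 m from the base axis. Payload 8.4 kg.
Tool frame: the origin (TCP) lies on the centre line of the jaws, within the pads' length; the fingertips stand 14 mm ahead of it and the grasp point (between the pads) lies 5 mm behind it (ctrl.tcp_to_tips is the distance from the TCP to the fingertips, in m); z points along the fingers, y is the line along which they close (so a half turn about z gives the same grasp; the last joint's range is limited). The gripper opens to 85 mm and grips with 20 to 120 N. Pads are 22 mm wide; open, the fingers measure 114 mm over their backs; the gripper's body (76 mm by 85 mm) begins 54 mm behind the grasp point. The pads swing forward as they close: fully open they stand 13 mm farther back than shut.
Start: joints at [-1.253, 0.333, 0.04, 1.465, -0.013, 1.343, -0.059], TCP at [0.263, 0.594, 0.245] pointing down, gripper open.
Joint ranges: [-2.58, 2.58], [-0.38, 2.09], [-1.3, 1.39], [0.25, 2.4], [-1.5, 4.64], [0.08, 2.09], [-2.65, 2.65]. Speed limits (rad/s): [2.22, 2.22, 2.79, 2.79, 3.14, 3.14, 3.14].

INTERFACE

Orientations are given as a unit quaternion [w, x, y, z].
In Python, from cell import ctrl gives the robot as it stands. Calls block until the motion is done:
- ctrl.move_to(position, orientation): joint-space move of the TCP to a pose.
- ctrl.movel(position, v=0.15, frame=None): straight line of the TCP; frame=None keeps the orientation; v is the mean speed in m/s.
- ctrl.goto_joints(angles): joint-space move.
- ctrl.grip(opening, grasp_force=None): opening from 0.0 (shut) to 1.0 (fully open); grasp_force is the grip in N (None keeps the last); returns when the fingers have stopped.
- ctrl.wait(seconds).
- ctrl.solve_ik(position, orientation): joint angles nearest the present ones, or None.
- ctrl.sense(): the state.
- ctrl.read_camera(name): name is "scene" or "top" or "wrist"; returns a dict with "color" (384x512x3 uint8, red, green, blue), "intrinsics" (3x3 intrinsics, pixels), "R" (3x3) and "t" (3): a world point X has camera coordinates R X + t; the wrist camera has in their place "hand_eye" (4x4, takes a point from camera to tool coordinates, whose origin is the TCP and whose axes are the flange's). Camera axes: x right, y down, z forward; pixel columns grow to the right and rows downward; lengths in m; the calibration is good to about 2 mm. A picture is of the moment at which its call begins: read the wrist's pose just before it. There is no depth.
A pose or a line that the arm cannot do raises ctrl.MotionError and nothing moves.
- ctrl.job_done(): hands the job in; it is judged then, once.
The state is a dict: "clock": time; "joint_pos": joint angles; "qvel": joint speeds; "tau": joint torques, N m; "position": TCP position; "tool_rot": TCP orientation; "wrist_force": force on the tool from outside, world axes, zero at the start; "ft_torque": the same for the moment, N m; "opening": opening from 0.0 (shut) to 1.0 (fully open); "finger_force": force on a finger pad.
Only numpy, scipy, OpenCV 4.12 (cv2) and the standard library are available. Lean on these libraries where they do the work, as an engineer would, in place of code of your own. Each camera call takes 0.05 s, during which the arm holds its last target. There are 200 camera calls.

## Working session

There is one attempt and no reset: what is moved stays moved. The work goes in short steps, each a Python script; the robot and the scene stay as the last script left them, time stands still between calls to the robot, and variables do not carry over. Pictures are saved under pics/ and viewed, at most 10 in all, crops included, and the job is handed in when it is done.

```bash
ls; mkdir -p pics
python3 - <<'E'
from cell import ctrl
import cv2, numpy as np
s=ctrl.sense(); print({k:np.round(v,3).tolist() for k,v in s.items()}, ctrl.tcp_to_tips)
for n in ("top","scene"):
    c=ctrl.read_camera(n); cv2.imwrite(f"pics/{n}0.png",c["color"][:,:,::-1]); np.savez(f"{n}.npz",**c)
    print(n,c["intrinsics"],c["R"],c["t"])
print(ctrl.read_camera("wrist")["hand_eye"])
E
```

```text
pics
{'clock': 0.0, 'joint_pos': [-1.253, 0.334, 0.04, 1.466, -0.013, 1.343, -0.058], 'qvel': [-0.001, 0.0, 0.0, 0.001, -0.0, -0.002, -0.001], 'tau': [-0.0, -65.855, 1.365, -40.556, 0.017, 0.013, 0.0], 'position': [0.263, 0.594, 0.244], 'tool_rot': [-0.0, 0.207, 0.978, -0.001], 'wrist_force': [0.27, -0.794, -0.309], 'ft_torque': [0.025, -0.025, -0.004], 'finger_force': 0.0, 'opening': 0.998} 0.014
top [[352.87069764   0.         256.65801134]
 [  0.         352.87069764 189.65563466]
 [  0.           0.           1.        ]] [[-0.01220926 -0.99963691  0.02402028]
 [-0.99220228  0.00913158 -0.12430309]
 [ 0.12403861 -0.02535063 -0.99195351]] [-0.05858143  0.50356007  1.09233194]
scene [[448.78114115   0.         256.75560622]
 [  0.         448.78114115 190.19378848]
 [  0.           0.           1.        ]] [[-0.53136245 -0.84696908  0.01724305]
 [-0.43700763  0.25661462 -0.86207498]
 [ 0.72572603 -0.46560962 -0.50648733]] [0.22495928 0.28781406 0.93401222]
[[-1.19609653e-03 -9.66222735e-01 -2.57705636e-01  6.42005564e-02]
 [ 9.99999283e-01 -1.16835671e-03 -2.60773700e-04  9.04989398e-04]
 [-4.91266315e-05 -2.57705763e-01  9.66223441e-01 -1.28419694e-01]
 [ 0.00000000e+00  0.00000000e+00  0.00000000e+00  1.00000000e+00]]
```

View pics/top0.png

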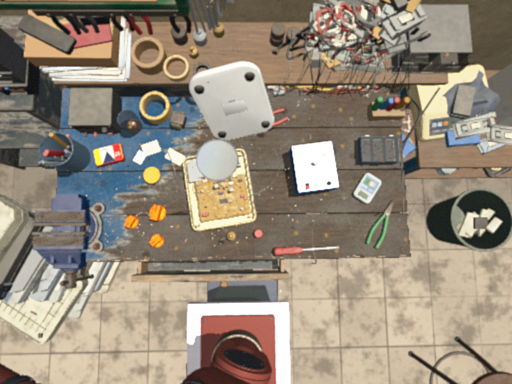

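View pics/scene0.png

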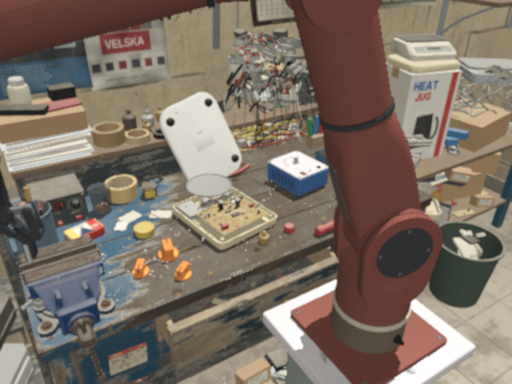

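The top view shows three orange knobs, near (157,212), (131,221) and (156,241), and the white-topped regulator at (314,167). I'll enlarge both areas.

```bash
cat > h.py <<'E'
import numpy as np, cv2
def ray(c,u,v,z):
    "world point at height z seen at pixel (u,v)"
    K,R,t=c["intrinsics"],c["R"],c["t"]; d=R.T@np.linalg.solve(K,[u,v,1]); o=-R.T@t
    return o+d*(z-o[2])/d[2]
def proj(c,X):
    p=c["intrinsics"]@(c["R"]@np.asarray(X,float)+c["t"]); return p[:2]/p[2]
def wristcam(ctrl):
    from scipy.spatial.transform import Rotation as Ro
    s=ctrl.sense(); c=dict(ctrl.read_camera("wrist")); q=s["tool_rot"]
    T=np.eye(4); T[:3,:3]=Ro.from_quat(np.r_[q[1:],q[0]]).as_matrix(); T[:3,3]=s["position"]
    M=np.linalg.inv(T@c["hand_eye"]); c["R"],c["t"]=M[:3,:3],M[:3,3]; return c
E
python3 - <<'E'
from h import *
c=np.load("top.npz"); im=c["color"][:,:,::-1]
a=cv2.resize(im[190:265,105:275],None,fx=4.7,fy=4.7,interpolation=cv2.INTER_CUBIC)[:,:799]
b=cv2.resize(im[130:205,265:405],None,fx=5.7,fy=3.2*5.7/3.2,interpolation=cv2.INTER_CUBIC)[:,:799]
b=cv2.resize(b,None,fx=.57,fy=.57)
o=np.zeros((600,800,3),np.uint8); o[:a.shape[0],:a.shape[1]]=a; o[355:355+b.shape[0],:b.shape[1]]=b[:245]
s=np.load("scene.npz")["color"][:,:,::-1][140:205,255:340]; s=cv2.resize(s,None,fx=3.7,fy=3.7,interpolation=cv2.INTER_CUBIC)
o[355:355+s.shape[0],470:470+s.shape[1]]=s[:,:330]
cv2.imwrite("pics/crop1.png",o)
for n,u,v,z in [("k1",157,212,.02),("k2",131,221,.02),("k3",156,241,.02),("reg",314,167,.07),("tin",152,175,.02),("cap",258,233,.018),("wt",231,236,.034),("scale",368,187,.015)]:
    print(n,ray(c,u,v,z).round(3))
hsv=cv2.cvtColor(np.ascontiguousarray(im),cv2.COLOR_BGR2HSV); m=cv2.inRange(hsv,(5,170,150),(18,255,255))
n,l,st,ce=cv2.connectedComponentsWithStats(m)
for i in range(1,n):
    if st[i,4]>40: print(st[i],ce[i].round(1))
E
```

```text
k1 [0.436 0.253 0.02 ]
k2 [0.408 0.334 0.02 ]
k3 [0.345 0.254 0.02 ]
reg [ 0.568 -0.243  0.07 ]
tin [0.555 0.272 0.02 ]
cap [ 0.366 -0.067  0.018]
wt [0.357 0.018 0.034]
scale [ 0.51  -0.428  0.015]
[149 204  17  17 147] [156.6 212. ]
[125 215  14  13  95] [131.  221.6]
[149 234  15  13  89] [156.3 240.9]
```

View pics/crop1.png

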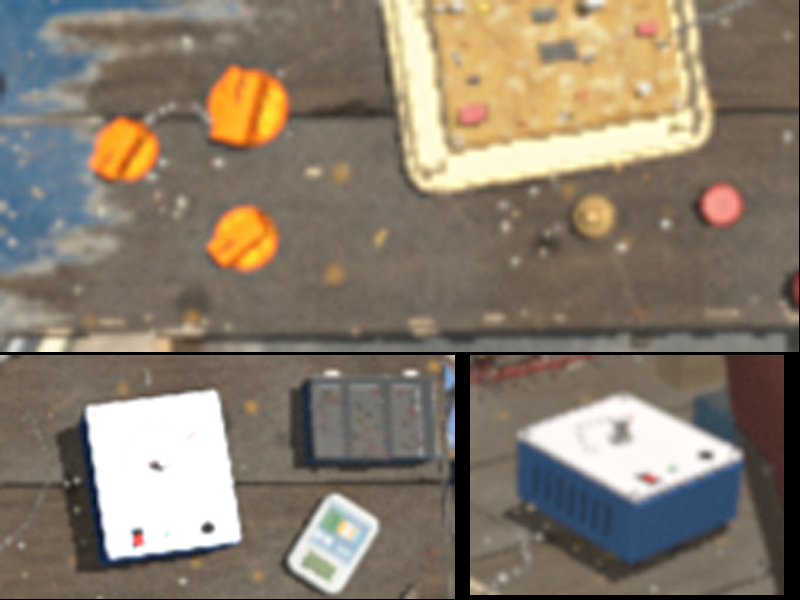

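The largest is k1 at (157,212). Next I'll take wrist-camera views of it and of the regulator.

```bash
cat >> h.py <<'E'
def q(a):
    "tool down, tool x at world yaw a"
    return [0,np.cos(a/2),np.sin(a/2),0]
E
python3 - <<'E'
from h import *
from cell import ctrl
for a in np.arange(-3.2,6.3,.4):
    print(round(a,1),[None if (j:=ctrl.solve_ik(p,q(a))) is None else (round(j[6],2)) for p in ([.436,.253,.02],[.436,.253,.2],[.58,-.243,.1],[.58,-.243,.2])])
o=[]
for n,p in (("reg",[.568,-.243,.235]),("knob",[.436,.253,.16])):
    ctrl.move_to(p,q(2.72)); c=wristcam(ctrl); np.savez(n+".npz",**c); print(n,ctrl.sense()["clock"],ctrl.sense()["position"])
    o.append(cv2.resize(c["color"][:,:,::-1],(400,300)) if 0 else c["color"][:,:,::-1])
cv2.imwrite("pics/w_reg.png",cv2.resize(o[0],(800,600),interpolation=cv2.INTER_CUBIC)); cv2.imwrite("pics/w_knob.png",cv2.resize(o[1],(800,600),interpolation=cv2.INTER_CUBIC))
E
```

```text
-3.2 [np.float64(0.97), np.float64(0.91), np.float64(2.16), np.float64(2.13)]
-2.8 [np.float64(1.35), np.float64(1.31), np.float64(2.64), np.float64(2.62)]
-2.4 [np.float64(1.74), np.float64(1.71), np.float64(2.29), np.float64(2.29)]
-2.0 [np.float64(2.12), np.float64(2.11), np.float64(2.6), np.float64(2.62)]
-1.6 [np.float64(2.5), np.float64(2.51), np.float64(-2.28), np.float64(-2.4)]
-1.2 [np.float64(2.43), None, np.float64(-1.88), np.float64(-2.0)]
-0.8 [np.float64(-2.35), None, np.float64(-1.48), np.float64(-1.6)]
-0.4 [np.float64(-2.38), np.float64(-2.55), np.float64(-1.31), np.float64(-1.31)]
-0.0 [np.float64(-2.0), np.float64(-2.15), np.float64(-0.9), np.float64(-0.9)]
0.4 [np.float64(-1.62), np.float64(-1.75), np.float64(-0.49), np.float64(-0.49)]
0.8 [np.float64(-1.24), np.float64(-1.36), np.float64(-0.09), np.float64(-0.09)]
1.2 [np.float64(-0.84), np.float64(-0.96), np.float64(0.32), np.float64(0.31)]
1.6 [np.float64(-0.46), np.float64(-0.56), np.float64(0.72), np.float64(0.72)]
2.0 [np.float64(-0.07), np.float64(-0.16), np.float64(1.11), np.float64(1.1)]
2.4 [np.float64(0.31), np.float64(0.23), np.float64(1.52), np.float64(1.46)]
2.8 [np.float64(0.7), np.float64(0.63), np.float64(1.93), np.float64(1.85)]
3.2 [np.float64(1.08), np.float64(1.03), np.float64(2.29), np.float64(2.25)]
3.6 [np.float64(1.47), np.float64(1.43), np.float64(2.09), np.float64(2.15)]
4.0 [np.float64(1.85), np.float64(1.83), np.float64(2.31), np.float64(2.41)]
4.4 [np.float64(2.23), np.float64(2.22), np.float64(-2.56), np.float64(-2.58)]
4.8 [np.float64(2.62), np.float64(2.62), np.float64(-2.16), np.float64(-2.28)]
5.2 [np.float64(-2.63), None, np.float64(-1.76), np.float64(-1.88)]
5.6 [np.float64(-2.23), None, np.float64(-1.36), np.float64(-1.48)]
6.0 [np.float64(-2.27), np.float64(-2.43), np.float64(-1.19), np.float64(-1.2)]
reg 3.3167 [ 0.56839751 -0.24221613  0.23487635]
knob 5.2417 [0.43679675 0.25210766 0.16020813]
```

View pics/w_reg.png

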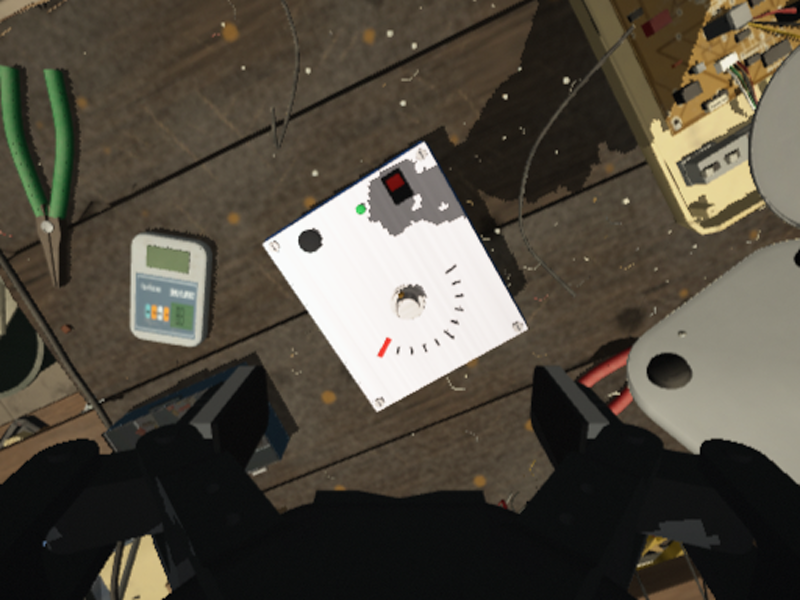

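View pics/w_knob.png

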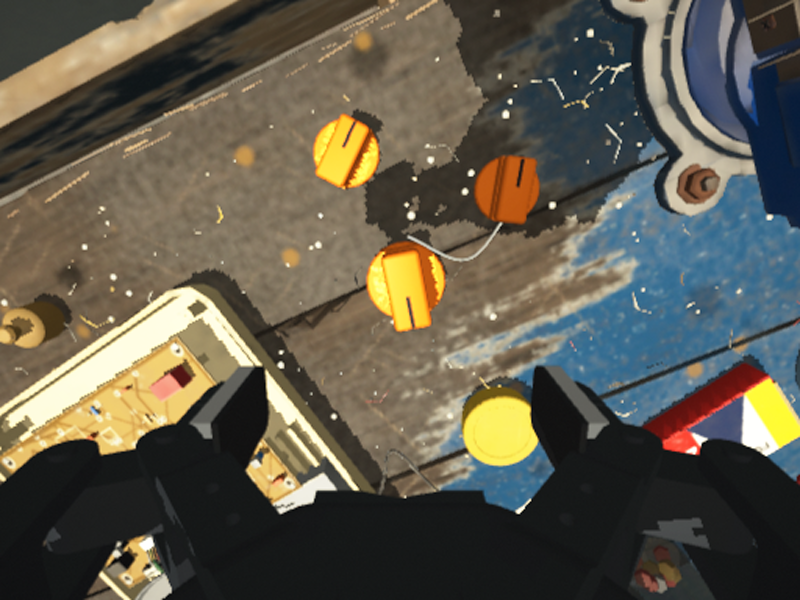

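The regulator picture shows the panel corners at about (423,143), (263,241), (378,411) and (527,325), the shaft at (408,305) and the red mark at (384,347). In the knob picture the big knob's bar runs from (400,250) to the pointer end at (412,328). I'll zoom in on both.

Run:
```python
from h import *
o=np.zeros((600,800,3),np.uint8)
for i,(n,u,v,f,w) in enumerate((("reg",262,196,400/34,34),("knob",260,182,400/62,62))):
    im=np.load(n+".npz")["color"][:,:,::-1]; k=w//2
    a=cv2.resize(im[v-k:v+k,u-k:u+k],(399,399),interpolation=cv2.INTER_CUBIC); o[:399,400*i:400*i+399]=a
cv2.imwrite("pics/crop2.png",o[:400])
S=512/800
c=np.load("reg.npz")
P=[ray(c,u*S,v*S,.07) for u,v in ((423,143),(263,241),(378,411),(527,325))]  # sw-left, sw-right, far-right, far-left
P=np.array(P); print(P.round(4)); print([np.linalg.norm(P[i]-P[i-1]).round(4) for i in range(4)])
cen=P.mean(0); xd=(P[2]+P[3]-P[0]-P[1])/2; yd=(P[0]+P[3]-P[1]-P[2])/2; yaw=np.arctan2(xd[1],xd[0]); print(cen,yaw,np.arctan2(-yd[0],yd[1]),"shaft from panel",cen[:2]+.012*np.array([np.cos(yaw),np.sin(yaw)]))
print("tip",ray(c,408*S,308*S,.09),"mark",ray(c,384*S,347*S,.07))
k=np.load("knob.npz")
Q=np.array([ray(k,u*S,v*S,.036) for u,v in ((384,252),(417,246),(431,324),(396,332))]); print(Q.round(4),[np.linalg.norm(Q[i]-Q[i-1]).round(4) for i in range(4)]); d=Q[2]+Q[3]-Q[0]-Q[1]; print(Q.mean(0),np.arctan2(d[1],d[0]))
```

```text
[[ 0.4942 -0.1912  0.07  ]
 [ 0.5073 -0.313   0.07  ]
 [ 0.6528 -0.2959  0.07  ]
 [ 0.6348 -0.1724  0.07  ]]
[np.float64(0.1419), np.float64(0.1225), np.float64(0.1465), np.float64(0.1248)]
[ 0.57226985 -0.24312482  0.07      ] 0.1247943529703307 0.12581568201816354 shaft from panel [ 0.58417653 -0.24163117]
tip [ 0.58392948 -0.24162002  0.09      ] mark [ 0.60872029 -0.27078856  0.07      ]
[[0.4103 0.2557 0.036 ]
 [0.415  0.2745 0.036 ]
 [0.4617 0.2632 0.036 ]
 [0.4576 0.2418 0.036 ]] [np.float64(0.0493), np.float64(0.0194), np.float64(0.048), np.float64(0.0218)]
[0.43613231 0.25878245 0.036     ] -0.2611930539018581
```

View pics/crop2.png

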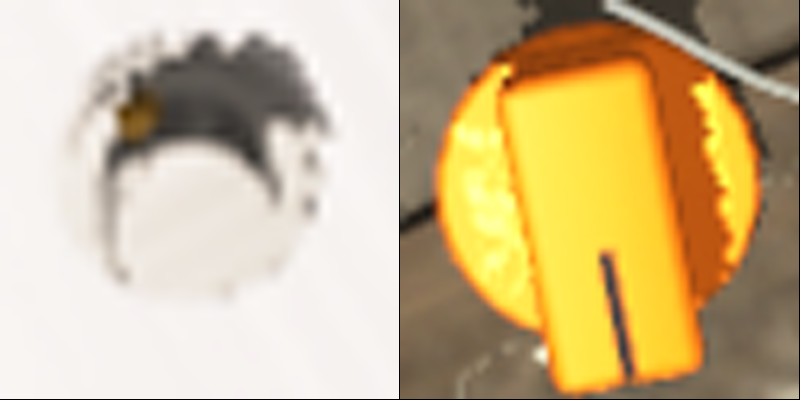

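Run:
```python
from h import *
c=np.load("reg.npz"); f=400/34
ax=np.array([.5840,-.2416])
p=ray(c,245+138/f,179+115/f,.079); d=p[:2]-ax; print("catch",p,np.hypot(*d),np.arctan2(d[1],d[0]))
im=c["color"][:,:,::-1]; g=cv2.resize(im[179:213,245:279],(600,600),interpolation=cv2.INTER_CUBIC)
hi=np.clip((g.astype(float)-190)*4,0,255).astype(np.uint8)   # stretch the highlights
def circ(img,r,z,col):
    t=np.linspace(0,6.283,80); pts=np.array([(proj(c,[ax[0]+r*np.cos(a),ax[1]+r*np.sin(a),z])-[245,179]+.5)*600/34-.5 for a in t]); cv2.polylines(img,[pts.astype(int)],True,col,1)
    for a in np.arange(-.5,1.2,.5):
        e=(proj(c,[ax[0]+.012*np.cos(a),ax[1]+.012*np.sin(a),z])-[245,179]+.5)*600/34; cv2.putText(img,f"{a:.1f}",tuple(e.astype(int)),0,.4,col,1)
circ(hi,.007,.09,(0,0,255)); circ(hi,.008,.0885,(255,0,0)); circ(hi,.011,.073,(0,160,0))
cv2.imwrite("pics/crop3.png",hi)
```

```text
catch [ 0.57674359 -0.24320651  0.079     ] 0.007432118323528191 -2.9237155255860174
```

View pics/crop3.png

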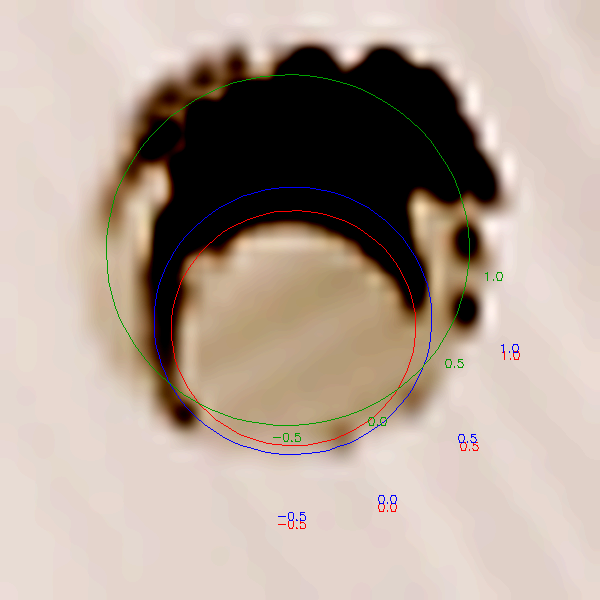

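The dark bevel ends at about (180,420) and (425,305) on the drawn circles. The chord between them passes 2.2 mm from the axis, as it should, so the flat faces yaw ≈ 0.0 ± 0.2, within the expected range. To measure the camera's bias I'll look at the knob again with the tool turned half round, and fit its silhouette in both views.

```bash
cat > fit.py <<'E'
from h import *
from scipy.optimize import minimize
def knobfit(c,p0,z0=0.):
    "fit knob x,y,yaw to the orange silhouette"
    hsv=cv2.cvtColor(np.ascontiguousarray(c["color"][:,:,::-1]),cv2.COLOR_BGR2HSV); m=cv2.inRange(hsv,(6,170,90),(27,255,255))
    n,l,st,ce=cv2.connectedComponentsWithStats(m); u=proj(c,[*p0[:2],.02+z0])
    i=min((i for i in range(1,n) if st[i,4]>300),key=lambda i:np.hypot(*(ce[i]-u)))
    pts=np.argwhere(l==i)[:,::-1].astype(np.int32)
    H=8; mask=np.zeros((384*H//4,512*H//4),np.uint8); k=H/4
    cv2.fillConvexPoly(mask,(cv2.convexHull(pts)*k+k/2).astype(np.int32),1)
    t=np.linspace(0,2*np.pi,40)[:-1]; sk=[(.026*np.cos(a),.026*np.sin(a),z) for a in t for z in (0,.007)]
    X=np.array(sk+[(x,y,z) for x in (-.024,.024) for y in (-.0115,.0115) for z in (.007,.036)])
    def cost(p):
        R=np.array([[np.cos(p[2]),-np.sin(p[2]),0],[np.sin(p[2]),np.cos(p[2]),0],[0,0,1]])
        uv=np.array([proj(c,w) for w in X@R.T+[p[0],p[1],z0]])
        q_=np.zeros_like(mask); cv2.fillConvexPoly(q_,((cv2.convexHull(uv.astype(np.float32))*k+k/2)*16).astype(np.int32),1,shift=4)
        return (q_^mask).sum()/mask.sum()
    S=np.array([p0]+[np.add(p0,d) for d in ((.004,0,0),(0,.004,0),(0,0,.15))])
    r=minimize(cost,p0,method="Nelder-Mead",options=dict(initial_simplex=S,xatol=1e-5,fatol=1e-5)); return r.x,r.fun,st[i]
E
python3 - <<'E'
from fit import *
from cell import ctrl
p0=[.4361,.2588,-.261]
print(knobfit(np.load("knob.npz"),p0))
ctrl.move_to([.436,.255,.17],q(2.72-np.pi)) 
c=wristcam(ctrl); np.savez("knob2.npz",**c); print(knobfit(c,p0)); s=ctrl.sense(); print(s["clock"],s["position"],s["joint_pos"])
E
```

```text
(array([ 0.43717603,  0.25752707, -0.17225539]), np.float64(0.0499096657633243), array([ 234,  154,   51,   58, 1839], dtype=int32))
(array([ 0.43779949,  0.2575254 , -0.21855958]), np.float64(0.048293391430646336), array([ 229,  156,   49,   56, 1978], dtype=int32))
7.8333 [0.43603823 0.25496283 0.1700077 ] [-1.7836307   0.22326457  1.32062534  1.95132864 -0.23781461  1.14494338
 -2.36130028]
```

The two half-turn views agree within 0.6 mm, so the camera bias is negligible. The knob is at (0.4375, 0.2575), yaw about -0.25. Now I'll grasp it.

Run:
```python
from fit import *
from cell import ctrl
ctrl.goto_joints([-0.63,.333,.04,1.465,-.013,1.343,.5])
a=-.25+np.pi; p=np.array([.4375,.2575])
ctrl.move_to([*p,.11],q(a)); ctrl.grip(.6,40)
ctrl.movel([*p,.026],v=.08)
s=ctrl.sense(); print(s["clock"],s["position"],s["wrist_force"],s["joint_pos"])
ctrl.grip(0,60); s=ctrl.sense(); print(s["opening"],s["finger_force"],s["position"],s["wrist_force"])
ctrl.movel([*p,.14],v=.12); ctrl.wait(.2)
s=ctrl.sense(); print(s["clock"],s["opening"],s["finger_force"],s["wrist_force"],s["ft_torque"])
c=wristcam(ctrl); np.savez("held.npz",**c); cv2.imwrite("pics/held.png",c["color"][:,:,::-1])
print([None if (j:=ctrl.solve_ik([.584,-.2416,.12],q(y+np.pi))) is None else j.round(2).tolist() for y in (-.9,-.5,0,.4,.8)])
```

```text
12.7 [0.43787897 0.257749   0.02651105] [ 0.197969   -0.01710855  0.53141643] [-0.60657794  0.28265114 -0.01461838  2.02843155  0.00554008  0.82957851
  0.6964055 ]
0.25669816571424375 59.3512637168169 [0.43793618 0.25780301 0.02662492] [-0.4684664  -0.76046916  5.96905861]
14.3667 0.2549718019841659 58.7211075425148 [-0.26253965  0.11647861 -1.25924137] [0.03321231 0.00374976 0.00922025]
[[-0.08, 0.42, 0.52, 1.68, -0.23, 1.1, 1.17], [-0.06, 0.42, 0.48, 1.68, -0.21, 1.1, 1.56], [-0.03, 0.41, 0.45, 1.68, -0.19, 1.1, 2.04], [0.01, 0.4, 0.39, 1.67, -0.17, 1.1, 2.42], [1.0, 0.56, -0.91, 1.62, 0.46, 1.2, 2.36]]
```

View pics/held.png

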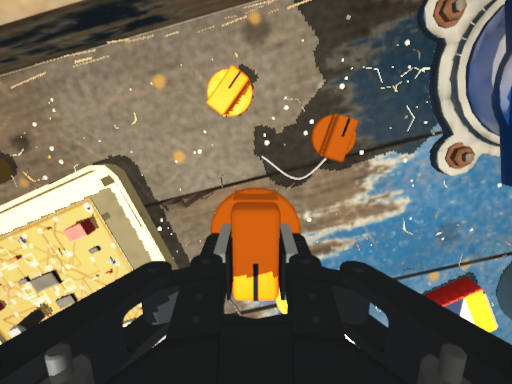

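The knob is held squarely, with the pointer at pixel (256,299) pointing along tool -x. Next I'll measure its offset in the grasp, carry it over the shaft and lower it until it touches.

```bash
cat >> h.py <<'E'
DZ=.0266   # TCP above knob underside
NUT=.073
def st(ctrl,f0):
    s=ctrl.sense(); return s["position"],np.asarray(s["wrist_force"])-f0,np.asarray(s["ft_torque"]),s["clock"]
E
python3 - <<'E'
from h import *
from cell import ctrl
c=np.load("held.npz"); tcp=ctrl.sense()["position"]; a=-.25+np.pi; tx=np.array([np.cos(a),np.sin(a)])
for v in (299,205,194): P=ray(c,256,v,tcp[2]+.0096); print(v,(P[:2]-tcp[:2])@tx,(P[:2]-tcp[:2])@[-tx[1],tx[0]])
ax=[.584,-.2416]; y=0.0
ctrl.movel([*tcp[:2],.24],v=.25)
ctrl.move_to([*ax,.16],q(y+np.pi)); ctrl.movel([*ax,.122],v=.08); ctrl.wait(.3)
f0=np.mean([(ctrl.wait(.02),ctrl.sense()["wrist_force"])[1] for _ in range(5)],0); np.save("f0.npy",f0)
print("f0",f0,ctrl.sense()["position"],ctrl.sense()["clock"],ctrl.sense()["joint_pos"])
z=.1215
while z>.1075:
    ctrl.movel([*ax,z],v=.02); p,f,t,k=st(ctrl,f0); print(round(z,4),p.round(4),f.round(1),t.round(2),round(k,2))
    if f[2]>4: break
    z-=.0007
E
```

```text
299 -0.021331393874400053 -0.0009366724097880415
205 0.026535661127560076 -0.0009610382851087313
194 0.03157991172375324 -0.000963605971403822
f0 [-0.11427407  0.27847083 -0.79083002] [ 0.58415642 -0.24163739  0.12230796] 17.875 [-0.08330899  0.41958496  0.51840674  1.67612319 -0.22793307  1.10589164
  2.07131838]
0.1215 [ 0.584  -0.2416  0.1215] [ 0.7 -0.2  0.8] [ 0.01  0.02 -0.03] 18.12
0.1208 [ 0.5839 -0.2416  0.1207] [ 0.1 -0.2  0.3] [-0.01 -0.04  0.01] 18.38
0.1201 [ 0.584  -0.2416  0.12  ] [ 1.  -0.6 -0.5] [-0.01 -0.02  0.03] 18.62
0.1194 [ 0.584  -0.2416  0.1193] [-0.5  0.1  0.4] [-0.01 -0.03  0.02] 18.88
0.1187 [ 0.584  -0.2416  0.1186] [ 0.8 -0.9  0.5] [-0.07 -0.04  0.02] 19.12
0.118 [ 0.584  -0.2416  0.1179] [ 0.9  0.5 -0.7] [ 0.02 -0.04 -0.  ] 19.38
0.1173 [ 0.584  -0.2416  0.1172] [0.5 0.1 0.9] [-0.    0.03 -0.03] 19.62
0.1166 [ 0.5841 -0.2417  0.1167] [ 0.5 -0.2  0.6] [-0.06 -0.03  0.02] 19.88
0.1159 [ 0.5842 -0.2417  0.1162] [-0.2  0.6  3.7] [ 0.03  0.15 -0.02] 20.12
0.1152 [ 0.5845 -0.2418  0.1153] [ 2.7 -1.2  0.9] [-0.23 -0.67  0.03] 20.38
0.1145 [ 0.5845 -0.2417  0.1147] [ 4.3 -2.6  3.2] [-0.34 -0.9   0.01] 20.62
0.1138 [ 0.5846 -0.2419  0.1139] [ 5.7 -2.7  0.3] [-0.57 -1.3   0.06] 20.88
0.1131 [ 0.5846 -0.242   0.1133] [ 5.  -1.7  1.3] [-0.55 -1.25 -0.01] 21.12
0.1124 [ 0.5846 -0.242   0.1127] [ 5.5 -2.2  2.3] [-0.62 -1.24  0.05] 21.38
0.1117 [ 0.5847 -0.2421  0.112 ] [ 5.8 -2.4  2.1] [-0.57 -1.26  0.01] 21.62
0.111 [ 0.5847 -0.2421  0.1114] [ 5.  -1.9  3.3] [-0.59 -1.26  0.07] 21.88
0.1103 [ 0.5847 -0.2421  0.1107] [ 6.1 -3.3  2.8] [-0.62 -1.27  0.01] 22.12
0.1096 [ 0.5848 -0.2421  0.11  ] [ 5.7 -2.8  2.6] [-0.56 -1.29  0.04] 22.38
0.1089 [ 0.5848 -0.2421  0.1093] [ 5.5 -3.1  3. ] [-0.61 -1.25  0.06] 22.62
0.1082 [ 0.5848 -0.2422  0.1086] [ 6.1 -2.7  3.3] [-0.65 -1.21  0.06] 22.88
```

It dropped straight over at 9 mm with only 3 N, so the flat estimate was right. I'll relieve the side force, then press it home in small steps.

Run:
```python
from h import *
from cell import ctrl
f0=np.load("f0.npy"); xy=np.array([.584,-.2416]); z=.1082
for _ in range(3):
    _,f,_,_=st(ctrl,f0); xy=xy+np.clip(f[:2]*.00012,-.0008,.0008); ctrl.movel([*xy,z],v=.02); ctrl.wait(.1)
p,f,t,k=st(ctrl,f0); print("relieved",xy,p.round(4),f.round(1),t.round(2))
while z>.096:
    z-=.0007; ctrl.movel([*xy,z],v=.02); p,f,t,k=st(ctrl,f0); print(round(z,4),p.round(4),f.round(1),t.round(2),round(k,2))
    if f[2]>20 or (p[2]<.1005 and f[2]>10): break
np.save("xy.npy",xy)
```

```text
relieved [ 0.58562953 -0.24257608] [ 0.5852 -0.2423  0.1079] [-0.5  0.7  1.4] [ 0.02 -0.02 -0.03]
0.1075 [ 0.5852 -0.2425  0.1073] [-1.9  0.   1.7] [0.05 0.34 0.01] 24.18
0.1068 [ 0.5852 -0.2426  0.1066] [-1.3 -0.8  2.9] [ 0.03  0.69 -0.04] 24.43
0.1061 [ 0.5853 -0.2427  0.106 ] [-4.1  0.2  2.9] [-0.06  0.9   0.01] 24.68
0.1054 [ 0.5852 -0.2426  0.1049] [-3.5 -1.1 -1.1] [-0.16  0.78 -0.  ] 24.93
0.1047 [ 0.5853 -0.2425  0.1043] [-4.  -1.  -0.2] [-0.11  0.96  0.02] 25.18
0.104 [ 0.5853 -0.2426  0.1038] [-5.5 -1.4 -0.3] [-0.09  1.2   0.  ] 25.43
0.1033 [ 0.5853 -0.2426  0.1031] [-5.2 -0.5 -0.7] [-0.08  1.21  0.01] 25.68
0.1026 [ 0.5854 -0.2426  0.1025] [-4.7 -0.6 -0.4] [-0.03  1.15 -0.  ] 25.93
0.1019 [ 0.5855 -0.2426  0.1018] [-4.7 -0.5 -0.6] [-0.05  1.08 -0.01] 26.18
0.1012 [ 0.5855 -0.2424  0.1008] [-3.6 -1.1 -5.1] [-0.16  0.75 -0.03] 26.43
0.1005 [ 0.5856 -0.2426  0.1004] [-3.3 -1.  -3.8] [-0.09  0.87  0.  ] 26.68
0.0998 [ 0.5856 -0.2426  0.0999] [-4.  -0.7 -1.6] [-0.14  1.04  0.  ] 26.93
0.0991 [ 0.5857 -0.2426  0.0997] [-6.2  1.1  3.2] [ 0.23  1.48 -0.03] 27.18
0.0984 [ 0.5857 -0.2426  0.0997] [-9.8  1.6  9.1] [ 0.34  2.07 -0.  ] 27.43
0.0977 [ 0.5857 -0.2427  0.0996] [-10.5   2.5  14.3] [ 0.68  2.57 -0.03] 27.68
```

It's home: the underside is at z = 0.0731 and the force rises only there. Now I'll ease the push and turn clockwise to the mark at yaw -0.875, relieving the side force as it goes.

Run:
```python
from h import *
from cell import ctrl
f0=np.load("f0.npy"); xy=np.load("xy.npy"); z=.0992
ctrl.movel([*xy,z],v=.02)
def relieve(y,n=1):
    global xy
    for _ in range(n):
        ctrl.wait(.08); p,f,t,k=st(ctrl,f0); xy=xy+np.clip(f[:2]*.00010,-.0006,.0006); ctrl.move_to([*xy,z],q(y+np.pi))
    return st(ctrl,f0)
relieve(0,2)
for y in np.linspace(0,-.875,10)[1:]:
    ctrl.move_to([*xy,z],q(y+np.pi)); p,f,t,k=relieve(y); print(round(y,3),xy.round(4),p.round(4),f.round(1),t.round(2),round(k,2))
p,f,t,k=relieve(-.875,2); print(p.round(4),f.round(1),t.round(2),k,ctrl.sense()["tool_rot"],ctrl.sense()["opening"])
np.save("xy.npy",xy)
```

```text
-0.097 [ 0.5849 -0.2427] [ 0.5855 -0.2427  0.0997] [ 1.4 -0.1  7.3] [ 0.07 -0.18  0.04] 29.18
-0.194 [ 0.5851 -0.2428] [ 0.5855 -0.2429  0.0997] [0.4 0.7 7.6] [-0.01 -0.12 -0.03] 29.76
-0.292 [ 0.5852 -0.2428] [ 0.5855 -0.2431  0.0997] [ 0.7 -0.5  7.5] [-0.01 -0.02 -0.  ] 30.34
-0.389 [ 0.5852 -0.243 ] [ 0.5855 -0.2432  0.0997] [-0.2 -1.3  7. ] [-0.04 -0.06 -0.04] 30.93
-0.486 [ 0.5852 -0.243 ] [ 0.5855 -0.2434  0.0997] [0.7 0.1 7.4] [-0.16  0.01 -0.06] 31.51
-0.583 [ 0.5852 -0.2432] [ 0.5854 -0.2435  0.0997] [-0.3 -0.2  7.7] [-0.03  0.05 -0.03] 32.09
-0.681 [ 0.5852 -0.2433] [ 0.5854 -0.2437  0.0997] [-0.9 -1.1  7.8] [-0.01  0.12  0.01] 32.67
-0.778 [ 0.5851 -0.2434] [ 0.5853 -0.2438  0.0997] [-1.3 -0.8  7.5] [-0.16  0.06  0.01] 33.26
-0.875 [ 0.5851 -0.2435] [ 0.5851 -0.244   0.0997] [ 0.3 -1.3  6.9] [-0.16  0.15  0.02] 33.84
[ 0.5852 -0.244   0.0997] [-0.4 -0.9  6.8] [-0.11  0.01 -0.03] 34.5083 [ 4.36830205e-04  4.22857798e-01  9.06195944e-01 -4.96448479e-05] 0.25855005697975864
```

Run:
```python
from fit import *
from cell import ctrl
xy=np.load("xy.npy")
ctrl.movel([*xy,.0997],v=.02); ctrl.grip(.6); ctrl.wait(.2); s=ctrl.sense(); print(s["finger_force"],s["wrist_force"])
ctrl.movel([*xy,.22],v=.12); ctrl.move_to([.568,-.243,.235],q(2.72)); ctrl.wait(.2)
c=wristcam(ctrl); np.savez("end.npz",**c)
print(knobfit(c,[.584,-.2416,-.875],.073)[:2])
im=c["color"][:,:,::-1]; u=proj(c,[.59,-.25,.09]).astype(int); print(u)
cv2.imwrite("pics/end.png",cv2.resize(im[u[1]-50:u[1]+50,u[0]-60:u[0]+60],(720,600),interpolation=cv2.INTER_CUBIC)); print(ctrl.sense()["clock"])
```

```text
0.0 [-0.26957652 -0.17129171  1.10436037]
(array([ 0.58603558, -0.24232413, -1.03424578]), np.float64(0.09271927681407281))
[256 205]
37.2333
```

View pics/end.png

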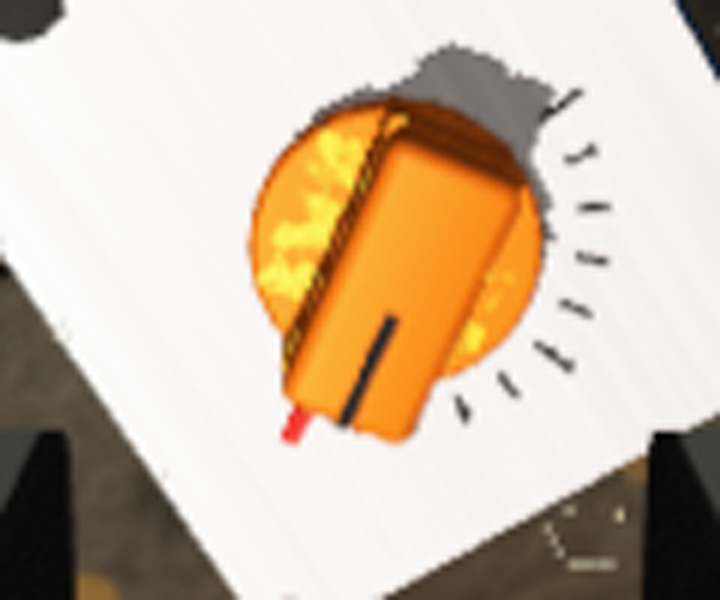

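The black line runs from (392,318) to (347,425) and the visible red mark is at (293,430). They stand at different heights, so I'll compute the angles.

Run:
```python
from h import *
c=np.load("end.npz"); w=lambda u,v,z: ray(c,196+u/6-.4,155+v/6-.4,z)[:2]
for n,a,b in (("line",(392,318),(347,425)),("left",(395,140),(287,392)),("right",(521,190),(410,441))):
    A,B=w(*a,.109),w(*b,.109); d=B-A; print(n,A,B,np.hypot(*d),np.arctan2(d[1],d[0]))
ctr=np.mean([w(*p,.109) for p in ((395,140),(287,392),(521,190),(410,441))],0); print("centre",ctr)
m=w(293,430,.07)
ax=np.array([.584,-.2416]); print("mark outer",m,np.hypot(*(m-ax)),np.arctan2(*(m-ax)[::-1]),np.arctan2(*(m-ctr)[::-1]))
r=np.load("reg.npz")
im=r["color"].astype(int); M=(im[...,0]>150)&(im[...,1]<100)&(im[...,2]<100); M[:205]=0; M[240:]=0; M[:,:225]=0; M[:,270:]=0
v,u=np.nonzero(M); P=np.array([ray(r,a,b,.07)[:2] for a,b in zip(u,v)]); k=P.mean(0); e=np.linalg.svd(P-k)[2][0]
print("mark",len(P),k,np.hypot(*(k-ax)),np.arctan2(*(k-ax)[::-1]),"axis dir",np.arctan(e[1]/e[0]))
```

```text
line [ 0.58754529 -0.2447887 ] [ 0.60106352 -0.25873512] 0.019422800116619066 -0.8009875197312357
left [ 0.56150743 -0.23267595] [ 0.5919802  -0.26514687] 0.044530331404854906 -0.8171325405425719
right [ 0.57676228 -0.2181148 ] [ 0.60775294 -0.25062154] 0.044912238334485086 -0.8092698017860805
centre [ 0.58450071 -0.24163979]
mark outer [ 0.61182725 -0.27491485] 0.04340777722748232 -0.8749100477294097 -0.8832427458317622
mark 31 [ 0.60855726 -0.27113699] 0.0384121425265855 -0.8771961216975377 axis dir -0.9203407685488738
```

The pointer is at yaw -0.81 and the mark at -0.877, so the pointer's end is about 1.6 mm off the line (4 mm allowed). The knob's centre is within about 0.5 mm of the axis, and nothing is touching. I'll hand it in.

```bash
python3 -c "
from cell import ctrl
print(ctrl.job_done())"
```

```text
the job is handed in; nothing more can be done
None
```

I snapped the orange knob fully home on the shaft, turned it clockwise until its pointer end was about 1.6 mm off the red mark's line (4 mm allowed), let go of it, and handed the job in; no verdict came back.

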